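# Prop up the drop guard of the corner press

### The arm

A 6-joint arm with a two-finger parallel gripper is mounted at the origin on the work surface. World frame = base frame: x ahead of the robot, y to its left, z up, the work surface at z = 0. Lengths are in m, angles in rad, forces in N, time in s.
With the tool pointing down it reaches from about 0.225 to 0.875 m from the base axis. Payload 3.4 kg.
Tool frame: the origin (TCP) lies between the finger pads; the fingertips stand 19 mm ahead of it and the grasp point (between the pads) is the TCP (manip.tip_reach is the distance from the TCP to the fingertips, in m); z points along the fingers, x is the direction in which the jaws open and shut, and the axes are right-handed (so a half turn about z gives the same grasp; the last joint's range is limited). The gripper opens to 85 mm and grips with 20 to 120 N. Pads are 22 mm wide; open, the fingers measure 114 mm over their backs; the gripper's body (76 mm by 85 mm) begins 54 mm behind the grasp point. The pads swing forward as they close: fully open they stand 13 mm farther back than shut.
Start: joints at [-1.329, 0.276, 1.505, -0, 1.361, -0.121], TCP at [0.204, -0.538, 0.25] pointing down, gripper open.
Joint ranges: [-2.89, 2.89], [-0.75, 2.08], [0.22, 2.7], [-1.18, 4.32], [0.11, 2.71], [-2.7, 2.7]. Speed limits (rad/s): [2.57, 2.57, 3.14, 3.14, 3.14, 3.14].

### API

Orientations are given as a unit quaternion [w, x, y, z].
In Python, from rig import manip gives the robot as it stands.
- The arm moves only by the tool send_rows, never from a script. Its arguments are lists of equal length, an entry for each row: "delta_pos": the shift along the tool's x, y, z normalised to -1 to 1, where 1 is 40 cm, a list of three; "angular": the turn, a rotation vector about the tool's x, y, z normalised to -1 to 1, where 1 is 0.08 rad, a list of three. A call has 1 to 5 rows; each row shifts and turns the commanded pose from where the row before left it, along the tool's axes as they then stand; what a row does not reach is not made up. A row lasts 1/12 s, in which the tool goes at most 41.7 mm and 7.16 degrees, less where a joint would pass 70% of its speed; a pose out of reach is approached as far as the arm can. A call with a number of a shift or a turn outside -1 to 1 is refused whole. A call with a gripper value outside its range is refused whole. "hand" is the finger opening in mm, from 0 to 85.4, set as the call begins (left out, the last holds). The fingers move at their own pace and stop on an object; "squeeze" is the grip in N (left out, the last holds). Time passes only in rows, so rows that do not move let the fingers close. It gives the time, the measured TCP pose, the force and the opening at its end, in the units of the state.
- manip.get_state(): the state, without advancing time (a new reading comes with each control period).
- manip.get_image(name): name is "scene" or "top"; returns the picture (420x560x3 uint8, blue, green, red); there is no depth.
- manip.calibration(name): a dict with "fx", "fy", "cx", "cy" (pixels), "camera_from_world" (4x4, takes a point from world to camera coordinates). Camera axes: x right, y up, looking along -z (the intrinsics and any distortion apply to the point x, -y, -z); pixel columns grow to the right and rows downward; lengths in m; the calibration is good to about 2 mm. A picture is of the moment at which its call begins. calibration takes no time and is no camera call.
- manip.sign_off(): hands the job in, once; it reports no verdict.
The state is a dict: "clock": time; "qpos": joint angles; "qd": joint speeds; "effort": joint torques, N m; "position": TCP position; "ee_rot": TCP orientation; "contact_force": force on the tool from outside, world axes, zero at the start; "moment": the same for the moment, N m; "width": finger opening in m.
Only numpy, scipy, OpenCV 4.12 (cv2) and the standard library are available. Lean on these libraries where they do the work, as an engineer would, in place of code of your own. Each camera call takes 0.05 s, during which the arm holds its last target.

### The job

Open the corner press for loading: raise its drop guard by the wooden grip on the slotted bar, swing the bar over and hook its slot onto the catch pin, so that the guard hangs there when you let go. Let the weight down gently - the guard must not drop - and do not knock over the glue bottle standing on the press bed.

Things in the scene. Friction and masses are not known exactly. Their poses are not given: they have to be found in the camera images.
- bar_grip (a point): centre of the bar's grip: a round wooden handle, 26 mm diameter, 55 mm long, lying level and pointing to the press's front (-x, towards the robot), 130 mm along the bar from bar_pivot, its centre 47.5 mm in front of the bar's plane. The frame turns with the bar: z along the bar away from the pivot, x to the back, y to the hook's side. It can turn in the fingers as the bar swings
- bar_pivot (a point): pivot of the bar on the middle of the guard, in the bar's plane, 60 mm above the table when the guard is down. It moves straight up and down with the guard; its frame is the press's frame (x to the back, y to the left seen from the robot, z up)
- bar_slot (a point): seat in the slot, where the middle of the pin lies when hooked: in the bar's plane, 85 mm along the bar and 22 mm to its +y side. The bar is flat steel, 6 by 22 mm; an arm to +y ends in a lip bent down, an upside-down hook. Slot 22 mm wide, open downwards, roof 5 mm above this point, lip's end 11 mm below it, lip's outer edge 23 mm from it sideways
- catch_pin (a point): middle of the fixed catch pin, 10 mm diameter, level along the press's x, 30 mm long, with an 18 mm collar at its front end. It is on a flat steel stem clamped to the rail above the guard, in the bar's plane, 28 to 48 mm to the +y side of the pivot, 208 to 232 mm above the table. Its frame is the press's frame
- guard (a joint): height of the drop guard, m: 0 closed, 0.15 the top stop. A clear pane in a steel frame, 320 mm wide, 122 mm high, sliding vertically on two columns 380 mm apart; with the bar it weighs about 0.5 to 1 kg and falls shut if let go
- bar (a joint): lean of the bar, rad: 0 upright, positive leaning to the press's +y (towards the catch pin), stops at -0.6 and 0.45. Its pivot is a little stiff (0.15 Nm), so the bar stays at the lean it is left at; at the start it leans away from the pin
- glue: glue bottle, white plastic, 54 mm diameter, 140 mm high, standing on the press bed (20 mm high) left of the grip; origin at the centre of its underside, z up
- lamp (a point): middle of a fixed white lamp tube, 28 mm diameter, 380 mm long along the press's y, 400 mm above the table, 7.5 mm behind the middle of the grip. It hangs over the grip, so the hand must reach in from the front, tilted about 40 degrees, fingers pointing down and to the back. Its frame is the press's frame

How it is judged:
At the end, for the whole second after the job is handed in: The guard is up (more than 40 mm) and at rest, hanging by the bar on the catch pin: the pin is in the slot, within 13 mm of its seat (distance between bar_slot and catch_pin below 0.013 m and value of joint guard above 0.04 m and velocity of joint guard between -0.01 and 0.01 m/s); the robot touches nothing.
It fails at once if the guard dropped (fell faster than 0.45 m/s) (velocity of joint guard below -0.45 m/s).
It fails at once if the glue bottle was knocked over (tilted more than 0.6 rad) (angle between glue's own z axis and vertical above 0.6 rad).
It also fails if it takes over 38 s, if anything falls off the work surface, if the arm or the gripper's body presses on something with over 40 N, if the wrist force passes 120 N, or if a joint passes its speed limit or range.

## Working session

There is one attempt and no reset: what is moved stays moved. The work goes in short steps, Python scripts to look and compute and a tool call to move; the robot and the scene stay as the last step left them, time stands still between calls to the robot, and variables do not carry over. Pictures are saved under pics/ and viewed, and the job is handed in when it is done.

Besides the shell and the picture viewer there is one more tool, called after "Emit:" as name(argument=value, ...) on one line, values as JSON. send_rows: Moves the arm, as the interface text tells. Scaled input: -1 to 1 covers 40 cm each way for a shift and 0.08 rad each way for a turn. Its arguments: {"type":"object","properties":{"delta_pos":{"type":"array","items":{"type":"array","items":{"type":"number"}}},"angular":{"type":"array","items":{"type":"array","items":{"type":"number"}}},"hand":{"type":"number"},"squeeze":{"type":"number"}},"required":["delta_pos","angular"]}

```bash
ls; mkdir -p pics
python3 - <<'E'
from rig import manip
import cv2
print(manip.get_state())
for n in ("scene","top"):
    cv2.imwrite(f"pics/{n}0.png",manip.get_image(n)); print(manip.calibration(n))
E
```

```text
pics
{'clock': 0.0, 'qpos': array([-1.32900236e+00,  2.76583417e-01,  1.50614861e+00, -9.45552983e-06,
        1.36069974e+00, -1.20951230e-01]), 'qd': array([-0.00158077,  0.00081789,  0.00126381,  0.00025382,  0.00085636,
       -0.00069421]), 'effort': array([ 1.22421985e-03, -4.16770399e+01, -2.45805198e+01, -3.23861950e-04,
        1.07572952e-02,  3.07354824e-06]), 'position': array([ 0.203931  , -0.53708347,  0.24944012]), 'ee_rot': array([-6.06313557e-04,  8.23056144e-01, -5.67959275e-01, -6.91366428e-04]), 'contact_force': array([ 0.07996143,  0.42577597, -0.4240261 ]), 'moment': array([ 0.01906519, -0.01349368, -0.01622903]), 'width': 0.0856727707053006}
{'fx': 421.8860597197805, 'fy': 421.8860597197805, 'cx': 275.6156856968842, 'cy': 211.5112826389037, 'camera_from_world': array([[-0.10156619,  0.99474175,  0.01315896, -0.04249399],
       [-0.78227165, -0.08803018,  0.6166861 ,  0.30796788],
       [ 0.6146018 ,  0.05234058,  0.78709916, -1.37504427],
       [ 0.        ,  0.        ,  0.        ,  1.        ]])}
{'fx': 431.62124951492046, 'fy': 431.62124951492046, 'cx': 286.46264102508997, 'cy': 211.87556006807372, 'camera_from_world': array([[ 0.00560018, -0.99997523, -0.00426253,  0.10056542],
       [ 0.99576709,  0.00518544,  0.09176605, -0.58920145],
       [-0.09174167, -0.0047584 ,  0.99577147, -0.92732058],
       [ 0.        ,  0.        ,  0.        ,  1.        ]])}
```

View pics/scene0.png

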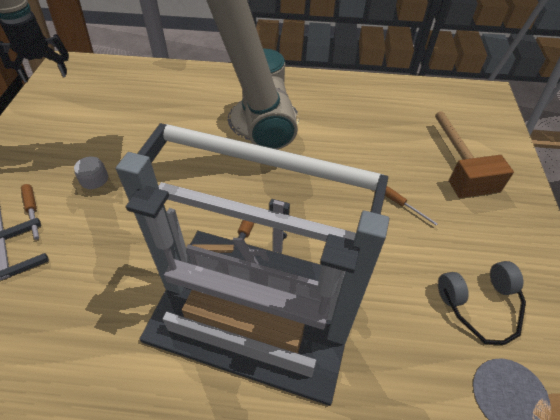

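View pics/top0.png

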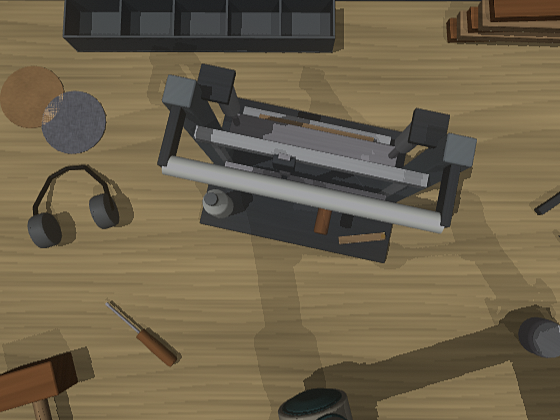

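The scene camera looks from behind the press towards the robot. The top view shows the lamp from (165,165) to (443,221), the wooden grip near (322,220) and the glue bottle at (217,203). I'll zoom in on the relevant areas.

Run:
```python
import cv2
a=cv2.imread("pics/scene0.png")[120:400,120:400]; b=cv2.imread("pics/top0.png")[60:270,160:480]
cv2.imwrite("pics/s0z.png",cv2.resize(a,None,fx=2.14,fy=2.14,interpolation=cv2.INTER_CUBIC))
cv2.imwrite("pics/t0z.png",cv2.resize(b,None,fx=2.5,fy=2.5,interpolation=cv2.INTER_CUBIC))
```

```text
(no output)
```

View pics/s0z.png

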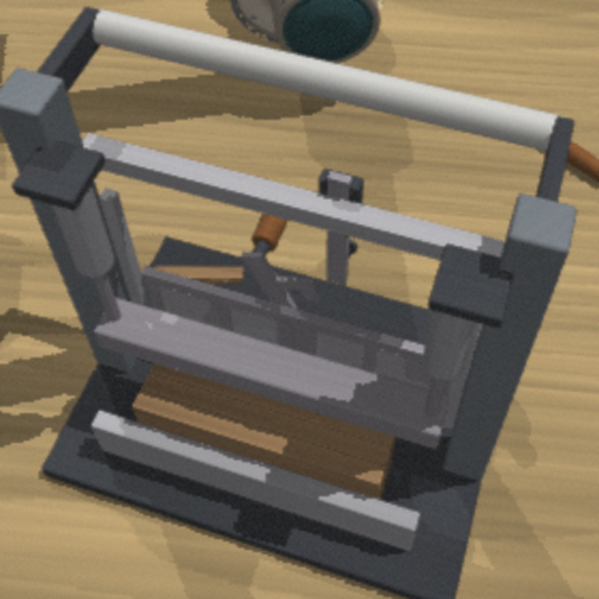

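View pics/t0z.png

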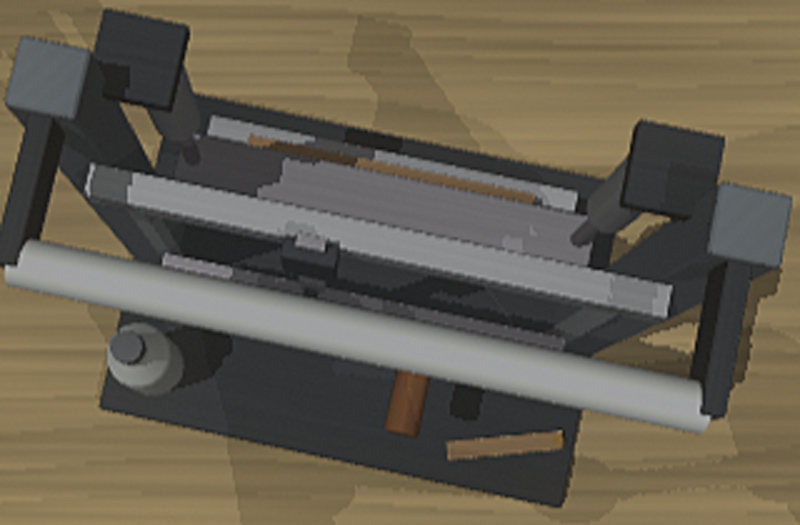

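```bash
cat > h.py <<'E'
import numpy as np, cv2
from rig import manip
C={n:manip.calibration(n) for n in("scene","top")}
def ray(n,u,v):
    c=C[n];T=c["camera_from_world"];R=T[:3,:3];o=-R.T@T[:3,3]
    d=R.T@np.array([(u-c["cx"])/c["fx"],-(v-c["cy"])/c["fy"],-1.]);return o,d/np.linalg.norm(d)
def plane(n,u,v,p,nn):
    o,d=ray(n,u,v);p=np.array(p,float);nn=np.array(nn,float);return o+d*(nn@(p-o))/(nn@d)
def atz(n,u,v,z): return plane(n,u,v,[0,0,z],[0,0,1])
def proj(n,P):
    c=C[n];q=c["camera_from_world"]@np.append(P,1);return np.array([c["cx"]+c["fx"]*q[0]/-q[2],c["cy"]+c["fy"]*q[1]/q[2]])
def tri(a,b):
    (o1,d1),(o2,d2)=ray("scene",*a),ray("top",*b)
    A=np.c_[d1,-d2];t=np.linalg.lstsq(A,o2-o1,rcond=None)[0]
    p,q=o1+t[0]*d1,o2+t[1]*d2;return (p+q)/2,np.linalg.norm(p-q)
E
python3 - <<'E'
from h import *
for n,roi in(("top",(150,150,460,235)),("scene",(155,120,390,190))):
    im=cv2.imread(f"pics/{n}0.png");x0,y0,x1,y1=roi
    hsv=cv2.cvtColor(im,cv2.COLOR_BGR2HSV)
    m=((hsv[...,1]<45)&(hsv[...,2]>100)).astype(np.uint8)
    k=np.zeros_like(m);k[y0:y1,x0:x1]=m[y0:y1,x0:x1]
    N,L,S,_=cv2.connectedComponentsWithStats(k)
    for i in np.argsort(-S[1:,4])[:3]+1:
        r=cv2.minAreaRect(np.argwhere(L==i)[:,::-1].astype(np.float32)); print(n,S[i],r,cv2.boxPoints(r).round(1).tolist())
    o=((hsv[...,0]<15)&(hsv[...,1]>130)&(hsv[...,2]>60)).astype(np.uint8)
    N,L,S,_=cv2.connectedComponentsWithStats(o)
    for i in range(1,N):
        if S[i,4]>25:
            r=cv2.minAreaRect(np.argwhere(L==i)[:,::-1].astype(np.float32)); print("  or",S[i],cv2.boxPoints(r).round(1).tolist())
E
```

```text
top [ 162  156  282   77 5404] ((303.220458984375, 193.62831115722656), (287.7522277832031, 20.11014175415039), 12.061308860778809) [[160.39999389648438, 173.39999389648438], [164.60000610351562, 153.6999969482422], [446.0, 213.89999389648438], [441.79998779296875, 233.5]]
top [ 254  150  175   37 2556] ((342.4225769042969, 155.55873107910156), (175.78701782226562, 29.163026809692383), 10.823012351989746) [[253.39999389648438, 153.39999389648438], [258.79998779296875, 124.69999694824219], [431.5, 157.6999969482422], [426.0, 186.39999389648438]]
top [202 197  25  18 186] ((212.53565979003906, 207.10226440429688), (24.386234283447266, 13.470904350280762), 17.650123596191406) [[198.89999389648438, 209.8000030517578], [203.0, 197.0], [226.1999969482422, 204.39999389648438], [222.10000610351562, 217.1999969482422]]
  or [ 494    0   66   18 1100] [[494.0, 0.0], [559.0, 0.0], [559.0, 17.0], [494.0, 17.0]]
  or [470   7   8  22 151] [[470.0, 7.0], [477.0, 7.0], [477.0, 28.0], [470.0, 28.0]]
  or [450  18   7  21 137] [[450.0, 18.0], [456.0, 18.0], [456.0, 38.0], [450.0, 38.0]]
  or [314 209
[... 1634 characters left out ...]
  or [ 459  155   54   37 1190] [[458.5, 159.6999969482422], [509.29998779296875, 152.10000610351562], [514.2000122070312, 185.0], [463.3999938964844, 192.60000610351562]]
  or [ 22 184  14  27 254] [[20.0, 185.0], [30.600000381469727, 182.89999389648438], [35.70000076293945, 208.3000030517578], [25.100000381469727, 210.39999389648438]]
  or [386 187  20  19 170] [[382.70001220703125, 192.60000610351562], [387.5, 185.89999389648438], [406.29998779296875, 199.39999389648438], [401.5, 206.10000610351562]]
  or [239 221  14  14 132] [[237.8000030517578, 230.39999389648438], [243.8000030517578, 218.39999389648438], [253.39999389648438, 223.1999969482422], [247.39999389648438, 235.1999969482422]]
```

Run:
```python
from h import *
L,R=atz("top",163,164.5,.4),atz("top",443.5,222.5,.4)
Ls,Rs=atz("scene",164,131,.4),atz("scene",380.5,181,.4)
for a,b in((L,R),(Ls,Rs)):
    d=a-b;print("lamp",a,b,np.linalg.norm(d),(a+b)/2,"yaw",np.arctan2(-d[0],d[1]))
d=(L-R+Ls-Rs);mid=(L+R+Ls+Rs)/4
yaw=np.arctan2(-d[0],d[1]);X=np.array([np.cos(yaw),np.sin(yaw),0]);Y=np.array([-X[1],X[0],0]);Z=np.array([0,0,1.])
print("yaw",yaw,"mid",mid)
piv=mid+.04*X;piv[2]=.06
print("piv",piv)
# grip: front end top view (319.6,233) ; scene
def pf(P): q=P-piv; return np.array([q@X,q@Y,q@Z])
for z in(.15,.16,.17,.18,.19):
  print(z,"top front end",pf(atz("top",319.7,232.5,z)))
print("scene back end?",pf(plane("scene",242.5,233,piv-.02*X,X)), "scene centre in grip plane",pf(plane("scene",245.5,227,piv-.0475*X,X)))
for lean in (-.6,-.5,-.4,-.3,-.2):
  ax=piv+.130*(np.sin(lean)*Y+np.cos(lean)*Z)
  print(lean,[ (proj(n,ax-k*X)).round(1) for n in("scene","top") for k in(.02,.0475,.075)])
print("pin collar",pf(plane("scene",120+352/2.14,120+247/2.14,piv-.013*X,X)))
for n in("scene","top"): print(n,proj(n,piv+.038*Y+.16*Z))
```

```text
lamp [0.61814128 0.27023865 0.4       ] [ 0.54111693 -0.108457    0.4       ] 0.3864494101291305 [0.5796291  0.08089082 0.4       ] yaw -0.20065668424647004
lamp [ 0.54179355 -0.10208735  0.4       ] [0.61730854 0.26711073 0.4       ] 0.376841789890776 [0.57955104 0.08251169 0.4       ] yaw 2.9398376064142373
yaw -0.15760300422543122 mid [0.57959007 0.08170126 0.4       ]
piv [0.61909433 0.0754232  0.06      ]
0.15 top front end [-0.0744368  -0.04848939  0.09      ]
0.16 top front end [-0.0749907  -0.04784374  0.1       ]
0.17 top front end [-0.0755446 -0.0471981  0.11     ]
0.18 top front end [-0.0760985  -0.04655245  0.12      ]
0.19 top front end [-0.0766524 -0.0459068  0.13     ]
scene back end? [-0.02       -0.04659263  0.12489124] scene centre in grip plane [-0.0475     -0.04952418  0.10819446]
-0.6 [array([230.7, 235.1]), array([234.8, 224.8]), array([238.8, 215. ]), array([337.9, 205.8]), array([335.7, 220.1]), array([333.4, 234.5])]
-0.5 [array([235.5, 234.4]), array([239.6, 224.1]), array([243.5, 214.1]), array([332.5, 204.4]), array([330.2, 218.9]), array([327.9, 233.4])]
-0.4 [array([240.8, 234. ]), array([244.8, 223.7]), array([248.6, 213.7]), array([326.5, 203.1]), array([324.3, 217.6]), array([322. , 232.3])]
-0.3 [array([246.3, 234.1]), array([250.3, 223.6]), array([254. , 213.6]), array([320.2, 201.8]), array([317.9, 216.4]), array([315.6, 231.1])]
-0.2 [array([252.2, 234.5]), array([256., 224.]), array([259.7, 213.9]), array([313.6, 200.5]), array([311.3, 215.1]), array([308.9, 229.9])]
pin collar [-0.013       0.04276923  0.15999657]
scene [280.43551415 240.23432579]
top [280.92952084 181.4614013 ]
```

The scene ends were swapped, so the yaw is about -0.201 and both views agree. I'll redo the calculation.

```bash
cat >> h.py <<'E'
mid=np.array([.5796,.0817,.4]);yaw=-.201
X=np.array([np.cos(yaw),np.sin(yaw),0]);Y=np.array([-X[1],X[0],0]);Z=np.array([0,0,1.])
piv=mid+.04*X;piv[2]=.06
def pf(P): q=P-piv; return np.array([q@X,q@Y,q@Z])
def wf(a): return piv+a[0]*X+a[1]*Y+a[2]*Z
E
python3 - <<'E'
from h import *
print("piv",piv)
for z in(.16,.17,.18,.19):
  print(z,"top front end",pf(atz("top",319.7,232.5,z)))
print("scene back end",pf(plane("scene",242.5,233,piv-.02*X,X)), "scene centre",pf(plane("scene",245.5,227,piv-.0475*X,X)))
for lean in (-.5,-.4,-.35,-.3,-.2):
  ax=piv+.130*(np.sin(lean)*Y+np.cos(lean)*Z)
  print(lean,[ (proj(n,ax-k*X)).round(1) for n in("scene","top") for k in(.02,.0475,.075)])
print("pin collar",pf(plane("scene",120+352/2.14,120+247/2.14,piv-.013*X,X)))
for n in("scene","top"): print(n,proj(n,piv+.038*Y+.16*Z),proj(n,piv))
# glue: neck top at top view
for z in(.16,): print("glue top",pf(atz("top",160+128/2.5,60+348/2.5,z)))
print(atz("top",160+145/2.5,60+362/2.5,.12))
im=cv2.imread("pics/scene0.png")[190:260,220:310]
cv2.imwrite("pics/pinz.png",cv2.resize(im,None,fx=8,fy=8,interpolation=cv2.INTER_CUBIC))
E
```

```text
piv [0.6187947  0.07371403 0.06      ]
0.16 top front end [-0.07289211 -0.04931746  0.1       ]
0.17 top front end [-0.0734735  -0.04869645  0.11      ]
0.18 top front end [-0.07405489 -0.04807544  0.12      ]
0.19 top front end [-0.07463628 -0.04745443  0.13      ]
scene back end [-0.02       -0.04657081  0.1218115 ] scene centre [-0.0475     -0.05072523  0.10499115]
-0.5 [array([235.5, 233.2]), array([240.2, 223.1]), array([244.6, 213.3]), array([332.7, 205.9]), array([329.8, 220.3]), array([326.9, 234.7])]
-0.4 [array([240.7, 233.1]), array([245.2, 222.9]), array([249.6, 213.1]), array([326.8, 204.3]), array([323.9, 218.8]), array([320.9, 233.3])]
-0.35 [array([243.4, 233.2]), array([247.9, 222.9]), array([252.3, 213.1]), array([323.7, 203.5]), array([320.8, 218. ]), array([317.8, 232.6])]
-0.3 [array([246.2, 233.3]), array([250.7, 223.1]), array([255. , 213.2]), array([320.5, 202.7]), array([317.6, 217.2]), array([314.6, 231.8])]
-0.2 [array([251.9, 234. ]), array([256.3, 223.6]), array([260.6, 213.7]), array([314. , 201.1]), array([311. , 215.7]), array([308. , 230.3])]
pin collar [-0.013       0.04437665  0.16279329]
scene [279.33334156 240.7059527 ] [261.65487516 276.59968198]
top [282.06289574 180.72966795] [300.49512035 196.53643552]
glue top [-0.05302341  0.16601178  0.1       ]
[0.59361016 0.24033928 0.12      ]
```

View pics/pinz.png

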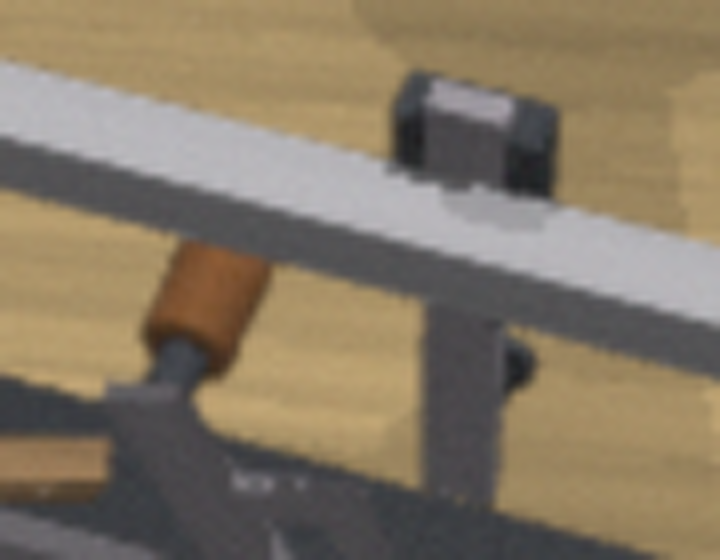

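Run:
```python
from h import *
print("collar",pf(plane("scene",283.5,235.8,piv-.013*X,X)))
for x in (.014,.018,.022): print("stem",pf(plane("scene",220+458/8,190+450/8,piv+x*X,X)), pf(plane("scene",220+464/8,190+330/8,piv+x*X,X)))
for y in(.038,.043):
  for z in(.15,.16,.17): print(y,z,[proj("scene",wf([x,y,z])).round(1) for x in(-.013,.018)])
```

```text
collar [-0.013       0.04244874  0.16065782]
stem [0.014      0.03812602 0.16098041] [0.014      0.03870743 0.2104083 ]
stem [0.018      0.0392579  0.16728858] [0.018      0.03983385 0.21625246]
stem [0.022      0.04038978 0.17359676] [0.022      0.04096027 0.22209662]
0.038 0.15 [array([281.2, 238.3]), array([276.5, 251.1])]
0.038 0.16 [array([281.3, 235.4]), array([276.6, 248.2])]
0.038 0.17 [array([281.4, 232.4]), array([276.6, 245.3])]
0.043 0.15 [array([283.6, 239. ]), array([279. , 251.7])]
0.043 0.16 [array([283.8, 236.1]), array([279.1, 248.9])]
0.043 0.17 [array([283.9, 233.1]), array([279.2, 246. ])]
```

```bash
cat >> h.py <<'E'
from scipy.spatial.transform import Rotation as Ro
def pose():
    s=manip.get_state();q=s["ee_rot"];return s["position"],Ro.from_quat([q[1],q[2],q[3],q[0]]),s
def toolR(tilt):
    z=np.sin(tilt)*X-np.cos(tilt)*Z;x=-Y;return Ro.from_matrix(np.c_[x,np.cross(z,x),z])
def rows(pts,Rt,n,dp=3):
    """pts: list of world waypoints (n rows each)"""
    p,R,_=pose();rv=(R.inv()*Rt).as_rotvec();k=0;N=n*len(pts);out=[];ang=[]
    for w in pts:
        st=(np.array(w)-p)/n
        for i in range(n):
            out.append((R.inv().apply(st)/.4).round(dp).tolist());ang.append((rv/N/.08).round(dp).tolist())
            R=R*Ro.from_rotvec(rv/N)
        p=np.array(w)
    for i in range(0,N,5): print("dp",out[i:i+5],"\nan",ang[i:i+5])
grip=wf([-.0475,-.0475,.121])
E
python3 - <<'E'
from h import *
R=toolR(np.radians(43));zt=R.as_matrix()[:,2]
pre=grip-.008*X-.12*zt
print(grip,pre,R.as_matrix())
rows([pre],R,20)
E
```

```text
[0.56276765 0.03665367 0.181     ] [0.47473656 0.05459012 0.26876244] [[-1.99649298e-01 -7.16629664e-01  6.68267973e-01]
 [-9.79867419e-01  1.46014253e-01 -1.36160494e-01]
 [-5.55111512e-17 -6.81998360e-01 -7.31353702e-01]]
dp [[-0.057, -0.058, -0.002], [-0.059, -0.056, -0.001], [-0.06, -0.055, 0.001], [-0.062, -0.053, 0.002], [-0.063, -0.051, 0.003]] 
an [[0.456, 0.133, 0.335], [0.456, 0.133, 0.335], [0.456, 0.133, 0.335], [0.456, 0.133, 0.335], [0.456, 0.133, 0.335]]
dp [[-0.064, -0.05, 0.004], [-0.066, -0.048, 0.005], [-0.067, -0.046, 0.006], [-0.068, -0.044, 0.007], [-0.07, -0.041, 0.008]] 
an [[0.456, 0.133, 0.335], [0.456, 0.133, 0.335], [0.456, 0.133, 0.335], [0.456, 0.133, 0.335], [0.456, 0.133, 0.335]]
dp [[-0.071, -0.039, 0.009], [-0.072, -0.037, 0.009], [-0.073, -0.035, 0.01], [-0.074, -0.032, 0.01], [-0.075, -0.03, 0.011]] 
an [[0.456, 0.133, 0.335], [0.456, 0.133, 0.335], [0.456, 0.133, 0.335], [0.456, 0.133, 0.335], [0.456, 0.133, 0.335]]
dp [[-0.076, -0.028, 0.011], [-0.077, -0.025, 0.011], [-0.077, -0.023, 0.011], [-0.078, -0.02, 0.011], [-0.079, -0.018, 0.011]] 
an [[0.456, 0.133, 0.335], [0.456, 0.133, 0.335], [0.456, 0.133, 0.335], [0.456, 0.133, 0.335], [0.456, 0.133, 0.335]]
```

Emit:
send_rows(delta_pos=[[-0.057,-0.058,-0.002],[-0.059,-0.056,-0.001],[-0.06,-0.055,0.001],[-0.062,-0.053,0.002],[-0.063,-0.051,0.003]], angular=[[0.456,0.133,0.335],[0.456,0.133,0.335],[0.456,0.133,0.335],[0.456,0.133,0.335],[0.456,0.133,0.335]], hand=85)

```text
clock: 0.52
position: [0.2719, -0.388, 0.2542]
ee_rot: [-0.061, 0.779, -0.62, 0.074]
contact_force: [0.4, 1.0, 0.8]
width: 0.0849
```

Emit:
send_rows(delta_pos=[[-0.064,-0.05,0.004],[-0.066,-0.048,0.005],[-0.067,-0.046,0.006],[-0.068,-0.044,0.007],[-0.07,-0.041,0.008]], angular=[[0.456,0.133,0.335],[0.456,0.133,0.335],[0.456,0.133,0.335],[0.456,0.133,0.335],[0.456,0.133,0.335]])

```text
clock: 0.93
position: [0.3397, -0.2401, 0.2597]
ee_rot: [-0.12, 0.725, -0.663, 0.147]
contact_force: [0.0, -0.9, -0.2]
width: 0.0851
```

Emit:
send_rows(delta_pos=[[-0.071,-0.039,0.009],[-0.072,-0.037,0.009],[-0.073,-0.035,0.01],[-0.074,-0.032,0.01],[-0.075,-0.03,0.011]], angular=[[0.456,0.133,0.335],[0.456,0.133,0.335],[0.456,0.133,0.335],[0.456,0.133,0.335],[0.456,0.133,0.335]])

```text
clock: 1.35
position: [0.4068, -0.0922, 0.2646]
ee_rot: [0.177, -0.66, 0.697, -0.217]
contact_force: [-0.3, 0.3, -0.4]
width: 0.0851
```

Emit:
send_rows(delta_pos=[[-0.076,-0.028,0.011],[-0.077,-0.025,0.011],[-0.077,-0.023,0.011],[-0.078,-0.02,0.011],[-0.079,-0.018,0.011]], angular=[[0.456,0.133,0.335],[0.456,0.133,0.335],[0.456,0.133,0.335],[0.456,0.133,0.335],[0.456,0.133,0.335]])

```text
clock: 1.77
position: [0.4505, 0.005, 0.2637]
ee_rot: [0.205, -0.612, 0.717, -0.262]
contact_force: [-1.1, -0.2, -0.3]
width: 0.0849
```

Run:
```python
from h import *
R=toolR(np.radians(43));zt=R.as_matrix()[:,2]
pre=grip-.008*X-.12*zt
rows([pre],R,5); print(pose()[2]["qpos"])
```

```text
dp [[-0.026, -0.008, 0.002], [-0.026, -0.008, 0.002], [-0.027, -0.008, 0.003], [-0.027, -0.007, 0.003], [-0.027, -0.007, 0.003]] 
an [[0.178, 0.005, 0.106], [0.178, 0.005, 0.106], [0.178, 0.005, 0.106], [0.178, 0.005, 0.106], [0.178, 0.005, 0.106]]
[-0.09023336 -0.21041544  2.18259552 -0.14484996  0.49751417  1.74222683]
```

Emit:
send_rows(delta_pos=[[-0.026,-0.008,0.002],[-0.026,-0.008,0.002],[-0.027,-0.008,0.003],[-0.027,-0.007,0.003],[-0.027,-0.007,0.003]], angular=[[0.178,0.005,0.106],[0.178,0.005,0.106],[0.178,0.005,0.106],[0.178,0.005,0.106],[0.178,0.005,0.106]])

```text
clock: 2.18
position: [0.4749, 0.0537, 0.2685]
ee_rot: [0.231, -0.588, 0.721, -0.284]
contact_force: [-0.0, -0.6, -0.6]
width: 0.0853
```

Run:
```python
from h import *
R=toolR(np.radians(43));zt=R.as_matrix()[:,2]
p,_,s=pose();print(s["qpos"])
rows([grip-.008*X],R,10)
cv2.imwrite("pics/top1.png",cv2.resize(manip.get_image("top")[60:330,160:480],None,fx=2.2,fy=2.2))
```

```text
[ 0.1263444  -0.15600859  2.17645399 -0.52584262  0.45363491  2.29578007]
dp [[-0.0, -0.0, 0.03], [-0.0, -0.0, 0.03], [-0.0, 0.0, 0.03], [-0.0, 0.0, 0.03], [-0.0, 0.0, 0.03]] 
an [[0.001, -0.001, -0.001], [0.001, -0.001, -0.001], [0.001, -0.001, -0.001], [0.001, -0.001, -0.001], [0.001, -0.001, -0.001]]
dp [[-0.0, 0.0, 0.03], [-0.0, 0.0, 0.03], [-0.0, 0.0, 0.03], [-0.0, 0.0, 0.03], [-0.0, 0.0, 0.03]] 
an [[0.001, -0.001, -0.001], [0.001, -0.001, -0.001], [0.001, -0.001, -0.001], [0.001, -0.001, -0.001], [0.001, -0.001, -0.001]]
```

View pics/top1.png

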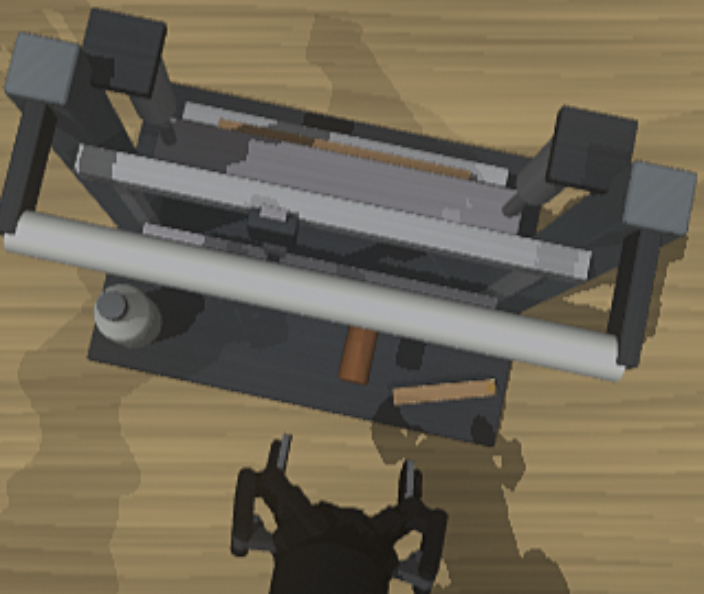

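Image: the open fingertips at (285,437) and (410,463) straddle the line to the grip at (358,355), with the bottle well to the left. I'll advance.

Emit:
send_rows(delta_pos=[[0,0,0.03],[0,0,0.03],[0,0,0.03],[0,0,0.03],[0,0,0.03]], angular=[[0,0,0],[0,0,0],[0,0,0],[0,0,0],[0,0,0]], squeeze=60)

```text
clock: 2.65
position: [0.5152, 0.0444, 0.2243]
ee_rot: [0.231, -0.589, 0.721, -0.284]
contact_force: [-0.1, -0.7, 0.5]
width: 0.0849
```

Run:
```python
from h import *
R=toolR(np.radians(43));zt=R.as_matrix()[:,2]
p,_,s=pose();print(s["qpos"],s["contact_force"])
rows([grip-.008*X],R,5)
cv2.imwrite("pics/sc2.png",cv2.resize(manip.get_image("scene")[120:320,150:350],None,fx=3,fy=3))
cv2.imwrite("pics/top2.png",cv2.resize(manip.get_image("top")[120:320,230:430],None,fx=3,fy=3))
```

```text
[ 0.07786016 -0.03377821  2.20814562 -0.68327863  0.3037898   2.43802036] [-0.09961437 -0.74298791  0.53965126]
dp [[-0.001, 0.0, 0.03], [-0.001, 0.0, 0.03], [-0.001, 0.0, 0.03], [-0.001, 0.0, 0.03], [-0.001, 0.0, 0.03]] 
an [[0.005, -0.004, 0.0], [0.005, -0.004, 0.0], [0.005, -0.004, 0.0], [0.005, -0.004, 0.0], [0.005, -0.004, 0.0]]
```

View pics/sc2.png

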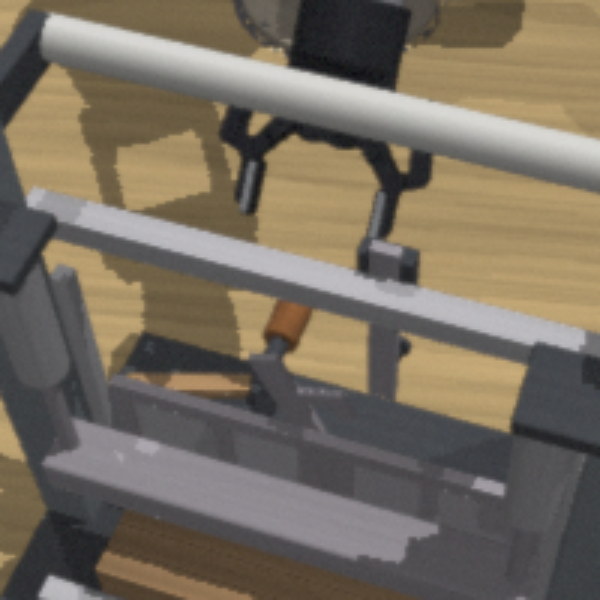

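View pics/top2.png

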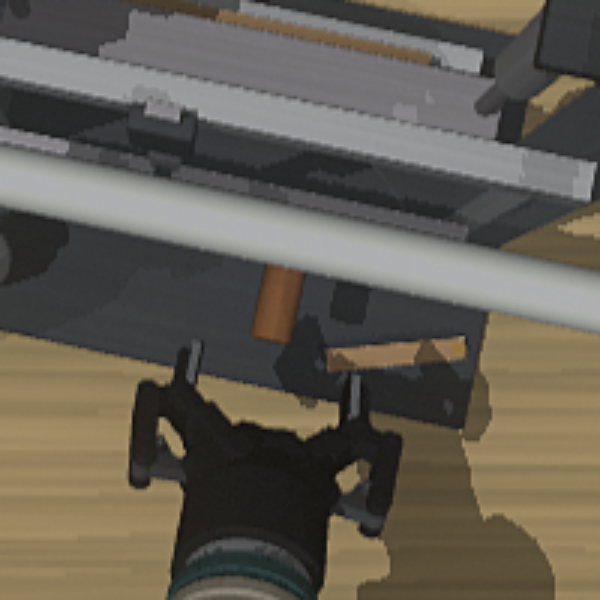

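Image: the fingers sit on both sides of the line to the grip, but the wrist is nearing its limits (j6 2.44, j5 0.30). The grip is round, so I can roll the hand about its axis and tilt less, which moves the wrist off its limits.

```bash
cat >> h.py <<'E'
def tR2(tilt,roll): return Ro.from_rotvec(roll*X)*toolR(tilt)
E
python3 - <<'E'
from h import *
R=tR2(np.radians(36),.2);zt=R.as_matrix()[:,2];print(zt,R.as_matrix()[:,0])
rows([grip-.008*X-.06*zt],R,5)
E
```

```text
[ 0.60804062  0.04014011 -0.79289052] [-0.1956696  -0.96033531 -0.19866933]
dp [[0.004, -0.004, -0.0], [0.004, -0.004, -0.0], [0.003, -0.004, -0.001], [0.003, -0.004, -0.001], [0.003, -0.004, -0.001]] 
an [[-0.294, -0.394, 0.318], [-0.294, -0.394, 0.318], [-0.294, -0.394, 0.318], [-0.294, -0.394, 0.318], [-0.294, -0.394, 0.318]]
```

Emit:
send_rows(delta_pos=[[0.004,-0.004,0],[0.004,-0.004,0],[0.003,-0.004,-0.001],[0.003,-0.004,-0.001],[0.003,-0.004,-0.001]], angular=[[-0.294,-0.394,0.318],[-0.294,-0.394,0.318],[-0.294,-0.394,0.318],[-0.294,-0.394,0.318],[-0.294,-0.394,0.318]])

```text
clock: 3.17
position: [0.5166, 0.0379, 0.229]
ee_rot: [0.262, -0.578, 0.748, -0.194]
contact_force: [-0.8, -0.7, -1.2]
width: 0.0851
```

Run:
```python
from h import *
R=tR2(np.radians(36),.2);zt=R.as_matrix()[:,2]
p,q,s=pose();print(s["qpos"],(q.inv()*R).as_rotvec())
rows([grip-.008*X],R,5)
```

```text
[-0.11804966 -0.05681319  2.15604452  0.22245938  0.39106193  1.53131137] [-0.01751957 -0.02482272  0.02021505]
dp [[0.0, -0.0, 0.031], [0.0, -0.0, 0.031], [0.0, -0.001, 0.031], [0.001, -0.001, 0.031], [0.001, -0.001, 0.031]] 
an [[-0.044, -0.062, 0.051], [-0.044, -0.062, 0.051], [-0.044, -0.062, 0.051], [-0.044, -0.062, 0.051], [-0.044, -0.062, 0.051]]
```

Emit:
send_rows(delta_pos=[[0,0,0.031],[0,0,0.031],[0,-0.001,0.031],[0.001,-0.001,0.031],[0.001,-0.001,0.031]], angular=[[-0.044,-0.062,0.051],[-0.044,-0.062,0.051],[-0.044,-0.062,0.051],[-0.044,-0.062,0.051],[-0.044,-0.062,0.051]])

```text
clock: 3.58
position: [0.5559, 0.0373, 0.1803]
ee_rot: [0.267, -0.574, 0.753, -0.179]
contact_force: [-0.2, 0.2, 0.5]
width: 0.0848
```

Run:
```python
from h import *
p,q,s=pose();print(s["qpos"],s["contact_force"],p-(grip-.008*X))
cv2.imwrite("pics/sc3.png",cv2.resize(manip.get_image("scene")[120:320,150:350],None,fx=3,fy=3))
cv2.imwrite("pics/top3.png",cv2.resize(manip.get_image("top")[120:320,230:430],None,fx=3,fy=3))
```

```text
[-0.13113854  0.07747335  2.16888712  0.44520353  0.27429757  1.31535756] [-0.17465181  0.16531786  0.54958008] [ 0.0010136  -0.00092508 -0.00074041]
```

View pics/sc3.png

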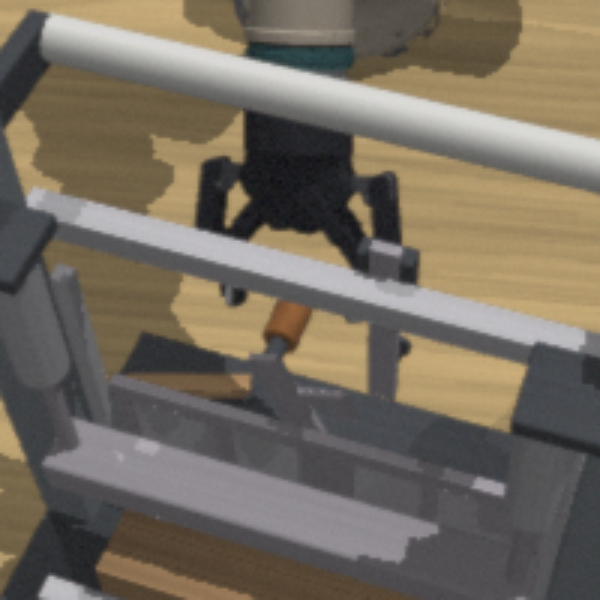

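View pics/top3.png

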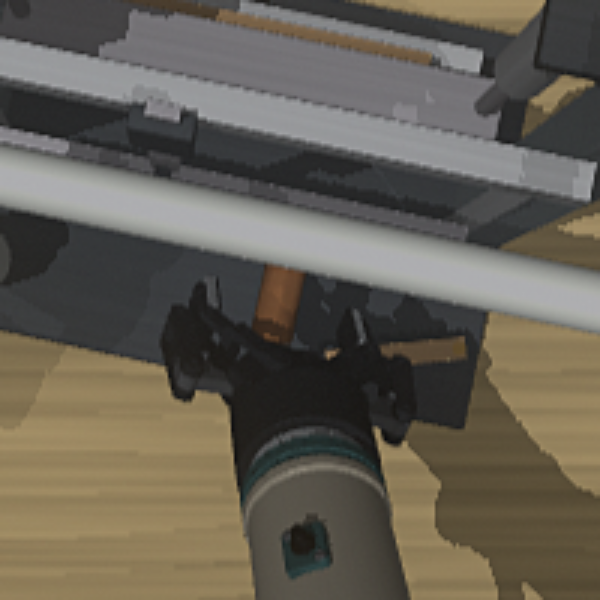

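Image: the grip lies between the fingers, which appear in the top view at (210,290) and (355,325). Now I'll close the gripper.

Emit:
send_rows(delta_pos=[[0,0,0],[0,0,0],[0,0,0],[0,0,0],[0,0,0]], angular=[[0,0,0],[0,0,0],[0,0,0],[0,0,0],[0,0,0]], hand=0, squeeze=70)

```text
clock: 4.1
position: [0.5558, 0.0374, 0.1806]
ee_rot: [0.267, -0.574, 0.753, -0.18]
contact_force: [-6.4, -1.9, 7.8]
width: 0.0253
```

Emit:
send_rows(delta_pos=[[0,0,0],[0,0,0],[0,0,0],[0,0,0],[0,0,0]], angular=[[0,0,0],[0,0,0],[0,0,0],[0,0,0],[0,0,0]])

```text
clock: 4.52
position: [0.5557, 0.0373, 0.1807]
ee_rot: [0.267, -0.574, 0.753, -0.18]
contact_force: [-4.8, -0.9, 5.0]
width: 0.0243
```

Run:
```python
from h import *
p,q,s=pose();print(s["qpos"],s["contact_force"],s["moment"],p,s["width"],pf(p))
cv2.imwrite("pics/top4.png",cv2.resize(manip.get_image("top")[120:320,230:430],None,fx=3,fy=3))
```

```text
[-0.13057765  0.0762542   2.16890078  0.44046895  0.27443702  1.32099844] [-4.7524659  -0.88673041  5.03068692] [-0.07101536  0.42666674 -0.14113619] [0.55565728 0.03728843 0.18074584] 0.024308431285433967 [-0.05459396 -0.0482976   0.12074584]
```

View pics/top4.png

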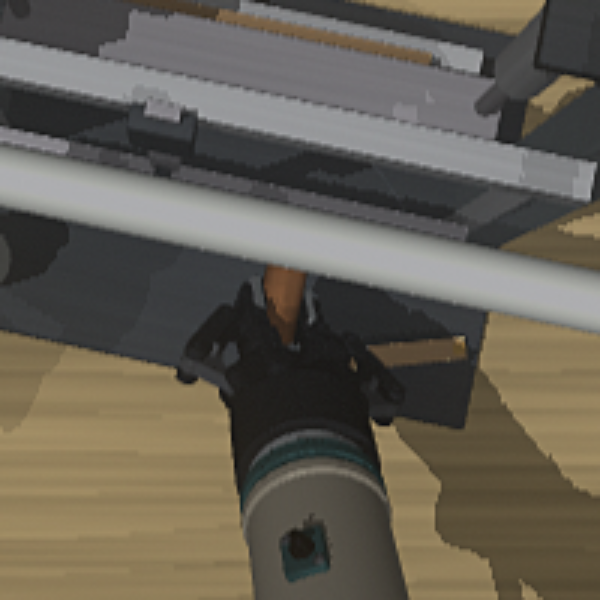

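Gripped, width 24–25 mm. Next is a short test lift straight up.

Run:
```python
from h import *
p,q,s=pose()
print("Z,Y in tool",q.inv().apply(Z),q.inv().apply(Y)); rows([p+.02*Z],q,5,4)
```

```text
Z,Y in tool [-0.19636376 -0.57742857 -0.79247556] [-0.98052882  0.11738574  0.15742876]
dp [[-0.002, -0.0058, -0.0079], [-0.002, -0.0058, -0.0079], [-0.002, -0.0058, -0.0079], [-0.002, -0.0058, -0.0079], [-0.002, -0.0058, -0.0079]] 
an [[0.0, 0.0, 0.0], [0.0, 0.0, 0.0], [0.0, 0.0, 0.0], [0.0, 0.0, 0.0], [0.0, 0.0, 0.0]]
```

Emit:
send_rows(delta_pos=[[-0.002,-0.0058,-0.0079],[-0.002,-0.0058,-0.0079],[-0.002,-0.0058,-0.0079],[-0.002,-0.0058,-0.0079],[-0.002,-0.0058,-0.0079]], angular=[[0,0,0],[0,0,0],[0,0,0],[0,0,0],[0,0,0]])

```text
clock: 4.98
position: [0.5556, 0.0374, 0.1996]
ee_rot: [0.266, -0.574, 0.753, -0.179]
contact_force: [4.6, -0.3, -7.0]
width: 0.0244
```

Emit:
send_rows(delta_pos=[[0,0,0],[0,0,0]], angular=[[0,0,0],[0,0,0]])

```text
clock: 5.15
position: [0.5556, 0.0375, 0.1999]
ee_rot: [0.267, -0.574, 0.753, -0.179]
contact_force: [2.5, 1.0, -6.3]
width: 0.0243
```

Run:
```python
from h import *
p,q,s=pose();print(s["qpos"],s["contact_force"],s["moment"],p,s["width"],pf(p))
cv2.imwrite("pics/sc5.png",cv2.resize(manip.get_image("scene")[120:320,150:350],None,fx=3,fy=3))
```

```text
[-0.130239    0.0476673   2.13627823  0.36173486  0.33251955  1.40341283] [ 2.54939407  0.99638643 -6.32437536] [-0.04410959  0.49595256 -0.05989189] [0.55559918 0.03747364 0.19987412] 0.02431197710649678 [-0.05468786 -0.04812772  0.13987412]
```

View pics/sc5.png

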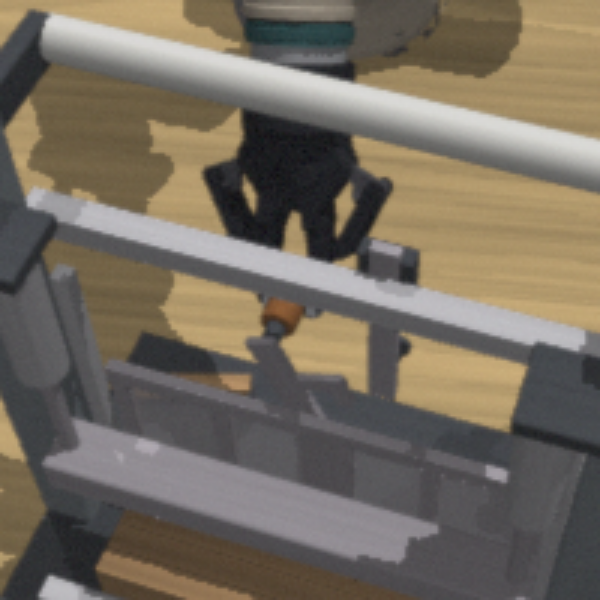

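The guard rises with the grip: the grip's visible part moved up to about (283,315) and the load is about 6 N. Lifting to about 122 mm.

Emit:
send_rows(delta_pos=[[-0.005,-0.0145,-0.0198],[-0.005,-0.0145,-0.0198],[-0.005,-0.0145,-0.0198],[-0.005,-0.0145,-0.0198],[-0.005,-0.0145,-0.0198]], angular=[[0,0,0],[0,0,0],[0,0,0],[0,0,0],[0,0,0]])

```text
clock: 5.62
position: [0.5556, 0.0375, 0.2495]
ee_rot: [0.266, -0.574, 0.753, -0.179]
contact_force: [4.6, -0.1, -7.6]
width: 0.0244
```

Emit:
send_rows(delta_pos=[[-0.005,-0.0145,-0.0198],[-0.005,-0.0145,-0.0198],[-0.005,-0.0145,-0.0198],[-0.005,-0.0145,-0.0198],[-0.005,-0.0145,-0.0198]], angular=[[0,0,0],[0,0,0],[0,0,0],[0,0,0],[0,0,0]])

```text
clock: 6.03
position: [0.5556, 0.0376, 0.2992]
ee_rot: [0.266, -0.575, 0.753, -0.178]
contact_force: [2.9, -0.9, -7.6]
width: 0.0244
```

Run:
```python
from h import *
p,q,s=pose();print(s["qpos"],s["contact_force"],s["moment"],p,s["width"],pf(p))
cv2.imwrite("pics/sc6.png",cv2.resize(manip.get_image("scene")[120:320,150:350],None,fx=3,fy=3))
cv2.imwrite("pics/top6.png",cv2.resize(manip.get_image("top")[120:320,200:400],None,fx=3,fy=3))
```

```text
[-0.12937058 -0.06312652  1.95810329  0.20045522  0.61276267  1.58259785] [ 2.87602305 -0.90775718 -7.55304545] [-0.12230824  0.51788525 -0.18661969] [0.55558732 0.03760361 0.29924256] 0.024424207070425343 [-0.05472543 -0.04800273  0.23924256]
```

View pics/sc6.png

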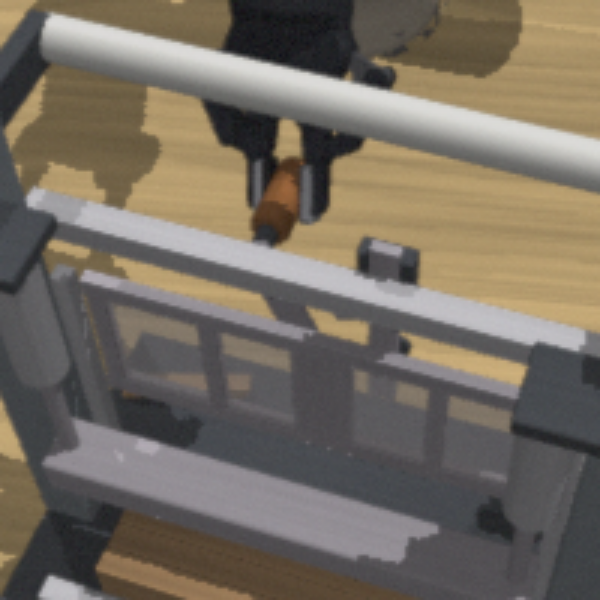

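View pics/top6.png

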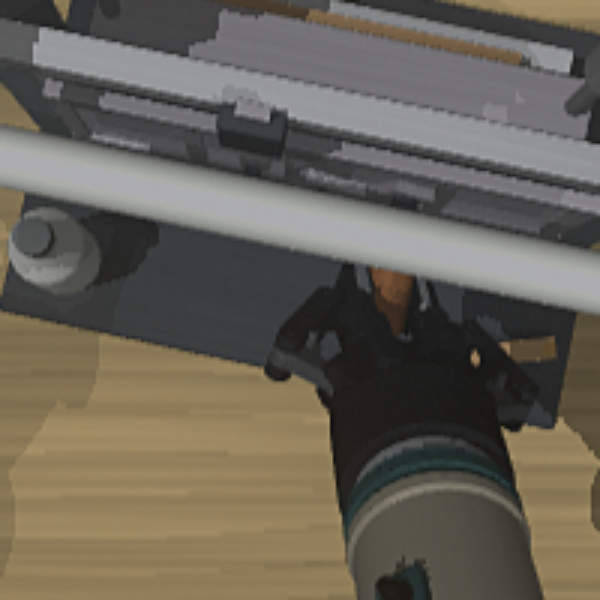

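The guard is at about 118 mm with the bar still leaning away, and the hand clears the lamp. Next I'll swing the grip along its arc with the pivot height held.

Run:
```python
from h import *
p,q,s=pose();b=pf(p);t0=np.arcsin(b[1]/.13);h=b[2]-.13*np.cos(t0);print(t0,h)
pts=[wf([b[0],.13*np.sin(t),h+.13*np.cos(t)]) for t in np.linspace(t0,.235,16)[1:]]
rows(pts,q,1,4)
```

```text
-0.3771366582137872 0.11944659804956385
dp [[-0.0131, -0.0012, -0.0017], [-0.0132, -0.0009, -0.0013], [-0.0132, -0.0006, -0.0009], [-0.0133, -0.0003, -0.0004], [-0.0133, 0.0, 0.0]] 
an [[0.0, 0.0, 0.0], [0.0, 0.0, 0.0], [0.0, 0.0, 0.0], [0.0, 0.0, 0.0], [0.0, 0.0, 0.0]]
dp [[-0.0132, 0.0004, 0.0005], [-0.0132, 0.0007, 0.0009], [-0.0132, 0.001, 0.0013], [-0.0131, 0.0013, 0.0018], [-0.013, 0.0016, 0.0022]] 
an [[0.0, 0.0, 0.0], [0.0, 0.0, 0.0], [0.0, 0.0, 0.0], [0.0, 0.0, 0.0], [0.0, 0.0, 0.0]]
dp [[-0.0129, 0.0019, 0.0026], [-0.0127, 0.0022, 0.003], [-0.0125, 0.0025, 0.0035], [-0.0124, 0.0028, 0.0039], [-0.0122, 0.0031, 0.0043]] 
an [[0.0, 0.0, 0.0], [0.0, 0.0, 0.0], [0.0, 0.0, 0.0], [0.0, 0.0, 0.0], [0.0, 0.0, 0.0]]
```

Emit:
send_rows(delta_pos=[[-0.0131,-0.0012,-0.0017],[-0.0132,-0.0009,-0.0013],[-0.0132,-0.0006,-0.0009],[-0.0133,-0.0003,-0.0004],[-0.0133,0,0]], angular=[[0,0,0],[0,0,0],[0,0,0],[0,0,0],[0,0,0]], squeeze=45)

```text
clock: 6.55
position: [0.5607, 0.0611, 0.3055]
ee_rot: [0.265, -0.575, 0.753, -0.18]
contact_force: [1.8, -5.7, -5.8]
width: 0.0242
```

Run:
```python
from h import *
p,q,s=pose();print(s["qpos"],s["contact_force"],s["moment"],s["width"],pf(p))
cv2.imwrite("pics/sc7.png",cv2.resize(manip.get_image("scene")[120:320,150:350],None,fx=3,fy=3))
```

```text
[-0.05651499 -0.05534809  1.9342702   0.11678695  0.61742609  1.70788809] [ 1.83966365 -5.69300645 -5.75378451] [-1.2680535   0.84272422 -0.94360061] 0.02421462172597863 [-0.05445479 -0.02393179  0.24553217]
```

View pics/sc7.png

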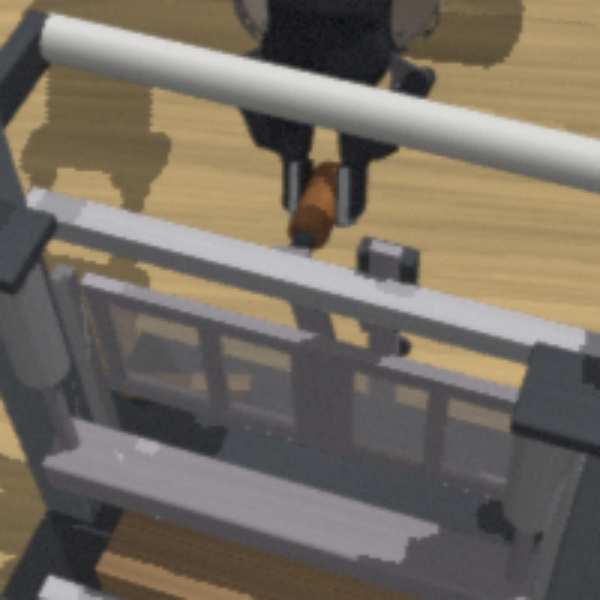

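The bar is swinging over, with its lower part now near (312,325), and the guard height is unchanged. Continuing.

Emit:
send_rows(delta_pos=[[-0.0132,0.0004,0.0005],[-0.0132,0.0007,0.0009],[-0.0132,0.001,0.0013],[-0.0131,0.0013,0.0018],[-0.013,0.0016,0.0022]], angular=[[0,0,0],[0,0,0],[0,0,0],[0,0,0],[0,0,0]])

```text
clock: 7.02
position: [0.5661, 0.087, 0.3075]
ee_rot: [0.265, -0.575, 0.753, -0.18]
contact_force: [2.6, -6.8, -6.8]
width: 0.0246
```

Run:
```python
from h import *
p,q,s=pose();print(s["qpos"],s["contact_force"],s["moment"],s["width"],pf(p))
cv2.imwrite("pics/sc8.png",cv2.resize(manip.get_image("scene")[120:320,150:350],None,fx=3,fy=3))
```

```text
[ 0.01688097 -0.04065909  1.91557078  0.04010245  0.61577919  1.82901002] [ 2.59326896 -6.83106157 -6.76508091] [-1.21362988  0.68940281 -0.87232081] 0.02458444031858272 [-0.05428556  0.00246637  0.24754791]
```

View pics/sc8.png

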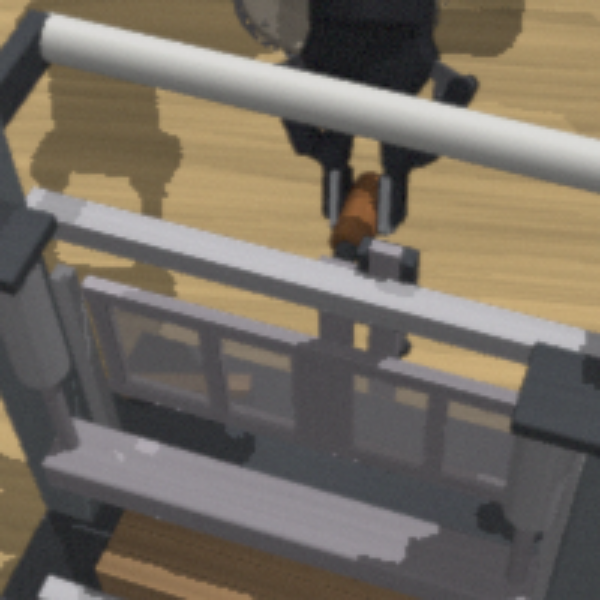

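Emit:
send_rows(delta_pos=[[-0.0129,0.0019,0.0026],[-0.0127,0.0022,0.003],[-0.0125,0.0025,0.0035],[-0.0124,0.0028,0.0039],[-0.0122,0.0031,0.0043]], angular=[[0,0,0],[0,0,0],[0,0,0],[0,0,0],[0,0,0]])

```text
clock: 7.48
position: [0.5715, 0.1127, 0.3042]
ee_rot: [0.265, -0.575, 0.753, -0.18]
contact_force: [1.8, -8.9, -6.3]
width: 0.0242
```

Run:
```python
from h import *
p,q,s=pose();print(s["qpos"],s["contact_force"],s["moment"],s["width"],pf(p))
cv2.imwrite("pics/sc9.png",cv2.resize(manip.get_image("scene")[150:290,220:340],None,fx=5,fy=5,interpolation=cv2.INTER_CUBIC)[:600])
cv2.imwrite("pics/top9.png",cv2.resize(manip.get_image("top")[120:320,200:400],None,fx=3,fy=3))
```

```text
[ 0.08649548 -0.01942282  1.90413676 -0.03322847  0.60573371  1.94469902] [ 1.81131552 -8.88831294 -6.29949441] [-2.03272349  0.77512288 -1.25149834] 0.02418548951455487 [-0.05413133  0.02871182  0.24419856]
```

View pics/sc9.png

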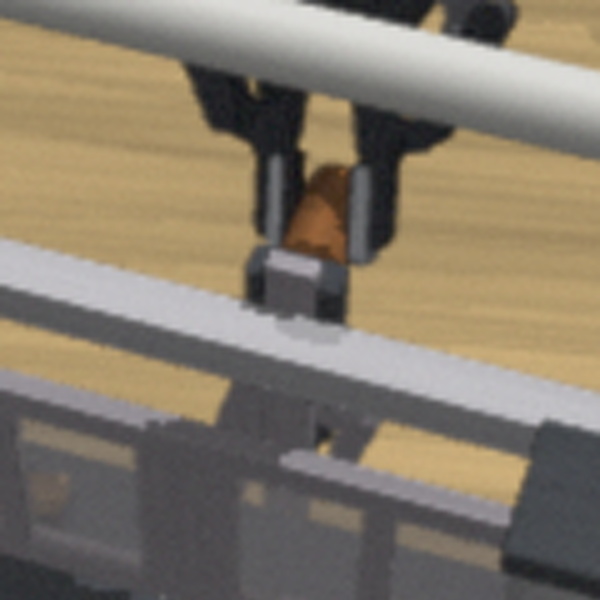

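View pics/top9.png

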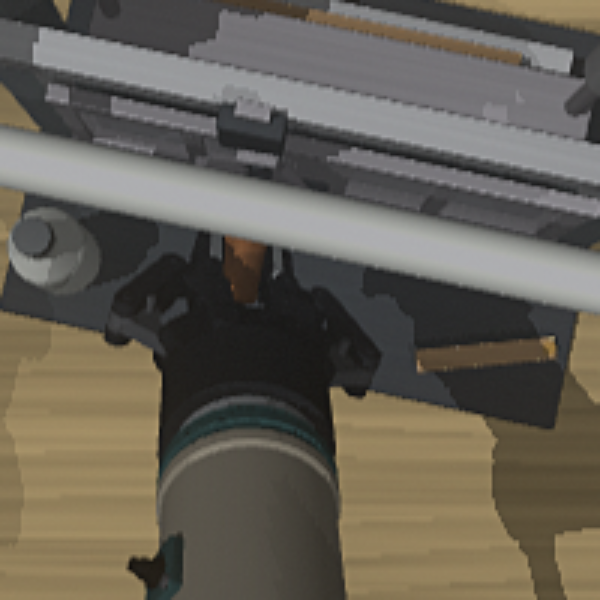

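Run:
```python
from h import *
im=manip.get_image("scene");cv2.imwrite("pics/s10raw.png",im)
z=cv2.resize(im[215:265,255:315],None,fx=12,fy=12,interpolation=cv2.INTER_CUBIC)
def bp(th,h,y,zz,x=0): return wf([x,zz*np.sin(th)+y*np.cos(th),h+zz*np.cos(th)-y*np.sin(th)])
th=.223;h=.1178
for (y,zz,c) in [(33,74,0),(45,74,0),(45,101,0),(33,90,0),(11,90,0),(11,74,0),(22,85,1)]:
    u=proj("scene",bp(th,h,y/1e3,zz/1e3,.003));print((y,zz),u.round(1),((u-[255,215])*12).round())
    cv2.circle(z,tuple(int(v) for v in (u-[255,215])*12+6),4,(0,255,0) if not c else (0,0,255),-1)
for P in([-.013,.041,.16],[0,.041,.16]):
    u=proj("scene",wf(P));cv2.circle(z,tuple(int(v) for v in (u-[255,215])*12+6),4,(255,0,0),-1)
cv2.imwrite("pics/s10.png",z)
```

```text
(33, 74) [284.5 236.6] [354. 259.]
(45, 74) [290.4 239. ] [425. 288.]
(45, 101) [294.2 231.6] [470. 200.]
(33, 90) [286.6 232.3] [379. 207.]
(11, 90) [275.5 227.8] [246. 154.]
(11, 74) [273.6 232.2] [223. 207.]
(22, 85) [280.4 231.4] [305. 197.]
```

View pics/s10.png

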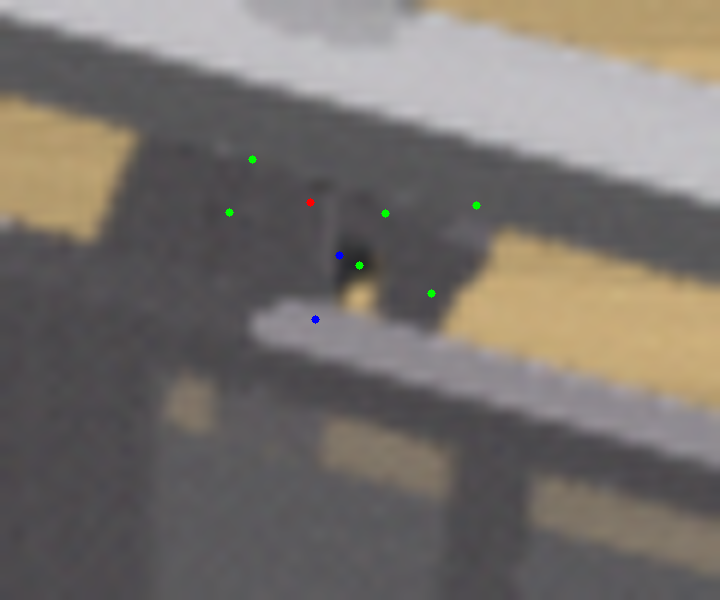

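Image: the lip right of the pin spans about (382–465, row 285), roughly 4.5 mm further to +y than the arm pose implies, and the collar is just inside it near (350,255). The slot needs to come back about 4 mm, so I'll shift the grip 6 mm towards -y and lower in steps while watching the force.

Emit:
send_rows(delta_pos=[[0.0049,-0.0006,-0.0008],[0.0049,-0.0006,-0.0008],[0.0049,-0.0006,-0.0008],[0,0,0]], angular=[[0,0,0],[0,0,0],[0,0,0],[0,0,0]])

```text
clock: 7.97
position: [0.5706, 0.1085, 0.3052]
ee_rot: [0.267, -0.574, 0.754, -0.178]
contact_force: [2.6, -0.1, -8.8]
width: 0.0243
```

Emit:
send_rows(delta_pos=[[0.001,0.0029,0.004],[0.001,0.0029,0.004],[0.001,0.0029,0.004],[0.001,0.0029,0.004],[0,0,0]], angular=[[0,0,0],[0,0,0],[0,0,0],[0,0,0],[0,0,0]])

```text
clock: 8.38
position: [0.5707, 0.1086, 0.297]
ee_rot: [0.267, -0.574, 0.753, -0.179]
contact_force: [2.0, 1.3, -7.8]
width: 0.0243
```

Run:
```python
from h import *
p,q,s=pose();print(s["contact_force"],s["moment"],s["width"],pf(p))
im=manip.get_image("scene")
cv2.imwrite("pics/s11.png",cv2.resize(im[215:265,255:315],None,fx=12,fy=12,interpolation=cv2.INTER_CUBIC))
```

```text
[ 1.96959191  1.33437403 -7.8114317 ] [ 0.41018403  0.65177371 -0.11757167] 0.02433088592877452 [-0.05408834  0.0245635   0.23704737]
```

View pics/s11.png

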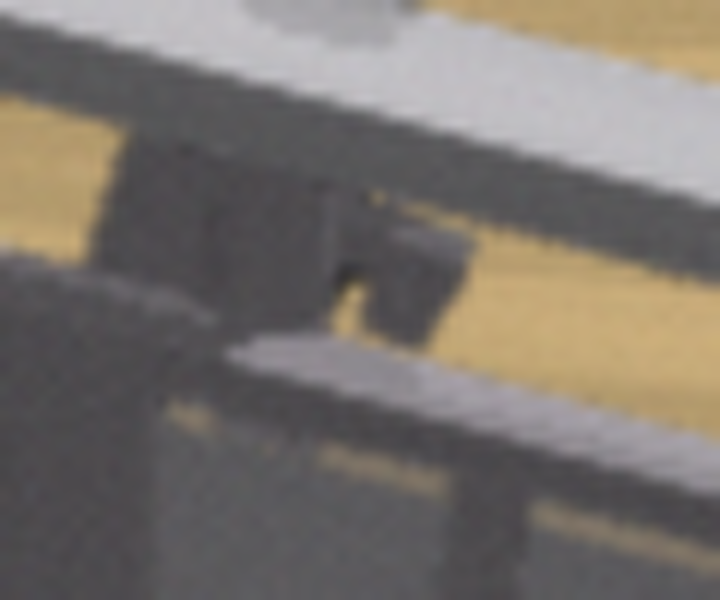

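```bash
cat >> h.py <<'E'
def bp(th,h,y,zz,x=0): return wf([x,zz*np.sin(th)+y*np.cos(th),h+zz*np.cos(th)-y*np.sin(th)])
def edges(th,h,rows_,o=(255,215),k=12):
    for y in(-.011,.033,.045):
        a,b=[(proj("scene",bp(th,h,y,zz,.003))-o)*k+k/2-.5 for zz in(.074,.101)]
        print(y,[round(a[0]+(r-a[1])*(b[0]-a[0])/(b[1]-a[1]),1) for r in rows_])
E
python3 - <<'E'
from h import *
for th in(.19,.22,.25): print(th);edges(th,.237-.13*np.cos(.19),(200,310))
E
```

```text
0.19
-0.011 [np.float64(79.1), np.float64(44.2)]
0.033 [np.float64(380.1), np.float64(335.2)]
0.045 [np.float64(465.7), np.float64(417.8)]
0.22
-0.011 [np.float64(93.3), np.float64(51.2)]
0.033 [np.float64(401.9), np.float64(349.2)]
0.045 [np.float64(489.7), np.float64(434.0)]
0.25
-0.011 [np.float64(108.1), np.float64(58.4)]
0.033 [np.float64(425.0), np.float64(364.2)]
0.045 [np.float64(515.2), np.float64(451.3)]
```

The observed edges fit a lean of about 0.185 with the whole frame offset about 4 mm in y. That puts the slot at 41 mm against the pin at 40–41 mm. Next I'll lower straight down.

Emit:
send_rows(delta_pos=[[0.0012,0.0035,0.0048],[0.0012,0.0035,0.0048],[0.0012,0.0035,0.0048],[0.0012,0.0035,0.0048],[0.0012,0.0035,0.0048]], angular=[[0,0,0],[0,0,0],[0,0,0],[0,0,0],[0,0,0]])

```text
clock: 8.85
position: [0.5707, 0.1085, 0.2852]
ee_rot: [0.267, -0.574, 0.753, -0.179]
contact_force: [-0.7, 2.9, -6.3]
width: 0.0243
```

Run:
```python
from h import *
p,q,s=pose();print(s["contact_force"],s["moment"],s["width"],pf(p))
im=manip.get_image("scene")
cv2.imwrite("pics/s12.png",cv2.resize(im[215:265,255:315],None,fx=12,fy=12,interpolation=cv2.INTER_CUBIC))
```

```text
[-0.68045944  2.94667036 -6.32547059] [0.60009072 0.8866444  0.01645413] 0.024315560328191026 [-0.05406047  0.02451243  0.22523474]
```

View pics/s12.png

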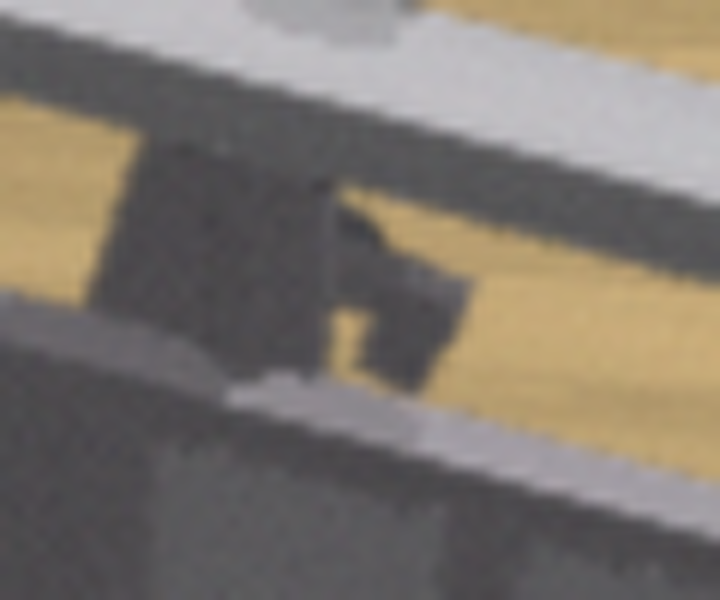

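The lip end is beside the pin and the load is still about 6 N. The collar shows at (360,235) above the hook arm. Continuing down.

Emit:
send_rows(delta_pos=[[0.001,0.0029,0.004],[0.001,0.0029,0.004],[0.001,0.0029,0.004],[0.001,0.0029,0.004],[0.001,0.0029,0.004]], angular=[[0,0,0],[0,0,0],[0,0,0],[0,0,0],[0,0,0]])

```text
clock: 9.32
position: [0.5707, 0.1084, 0.2752]
ee_rot: [0.267, -0.574, 0.753, -0.179]
contact_force: [-1.5, 3.1, -6.0]
width: 0.0243
```

Run:
```python
from h import *
p,q,s=pose();print(s["contact_force"],s["moment"],s["width"],pf(p))
im=manip.get_image("scene")
cv2.imwrite("pics/s13.png",cv2.resize(im[215:265,255:315],None,fx=12,fy=12,interpolation=cv2.INTER_CUBIC))
```

```text
[-1.4800072   3.1305259  -5.97323372] [0.83241719 0.96310173 0.14806166] 0.024329959916579727 [-0.05400339  0.02436812  0.21518726]
```

View pics/s13.png

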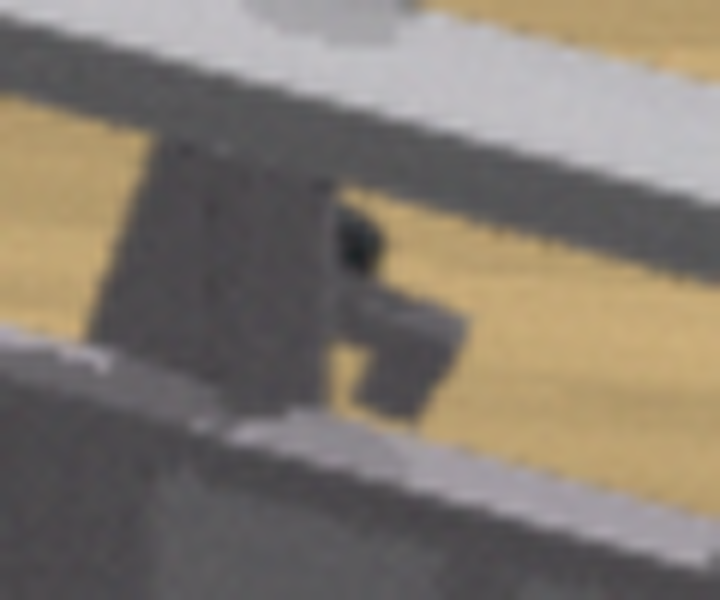

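Emit:
send_rows(delta_pos=[[0.0007,0.0022,0.003],[0.0007,0.0022,0.003],[0.0007,0.0022,0.003],[0.0007,0.0022,0.003],[0,0,0]], angular=[[0,0,0],[0,0,0],[0,0,0],[0,0,0],[0,0,0]])

```text
clock: 9.78
position: [0.5709, 0.1084, 0.2739]
ee_rot: [0.269, -0.574, 0.752, -0.181]
contact_force: [-19.5, 0.7, 13.9]
width: 0.0245
```

Run:
```python
from h import *
p,q,s=pose();print(s["contact_force"],s["moment"],s["width"],pf(p))
```

```text
[-19.49086088   0.70760831  13.92736275] [ 0.49805654  1.44468955 -0.11904427] 0.02448042441965249 [-0.05383975  0.02438761  0.21391388]
```

Run:
```python
from h import *
im=manip.get_image("scene")
cv2.imwrite("pics/s14.png",cv2.resize(im[215:265,255:315],None,fx=12,fy=12,interpolation=cv2.INTER_CUBIC))
cv2.imwrite("pics/s14b.png",cv2.resize(im[120:320,150:350],None,fx=3,fy=3,interpolation=cv2.INTER_CUBIC))
for h in(.080,.086):
  for y,z in((33,74),(45,74),(45,96)): print(h,(y,z),((proj("scene",bp(.185,h,y/1e3,z/1e3,.003)+.004*Y)-[255,215])*12+5.5).round())
```

```text
0.08 (33, 74) [362. 394.]
0.08 (45, 74) [431. 420.]
0.08 (45, 96) [462. 352.]
0.086 (33, 74) [363. 373.]
0.086 (45, 74) [433. 400.]
0.086 (45, 96) [463. 331.]
```

View pics/s14.png

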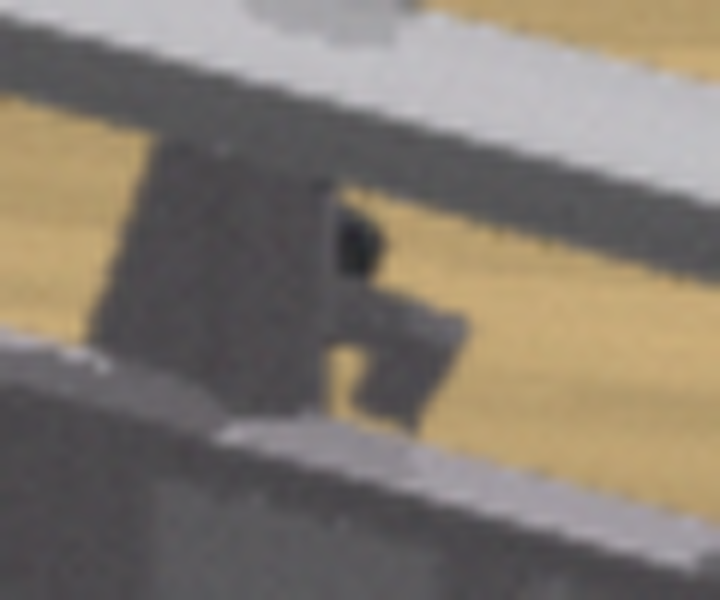

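View pics/s14b.png

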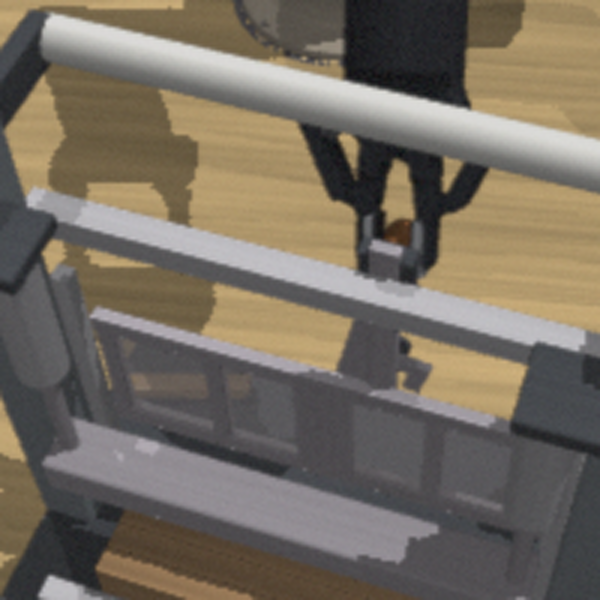

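Image: the lip end is at (360–415, 415–430), at least as low as the fully seated prediction. The load reversed sharply, from -6 N to +14 N, so the roof rests on the pin. Next I'll relieve the downward push before letting go.

Emit:
send_rows(delta_pos=[[-0.0007,-0.0022,-0.003],[-0.0007,-0.0022,-0.003],[0,0,0],[0,0,0]], angular=[[0,0,0],[0,0,0],[0,0,0],[0,0,0]])

```text
clock: 10.17
position: [0.5708, 0.1083, 0.2744]
ee_rot: [0.268, -0.574, 0.753, -0.18]
contact_force: [-8.0, 3.3, 2.6]
width: 0.0243
```

Emit:
send_rows(delta_pos=[[0,0,0],[0,0,0],[0,0,0],[0,0,0],[0,0,0]], angular=[[0,0,0],[0,0,0],[0,0,0],[0,0,0],[0,0,0]], hand=34)

```text
clock: 10.58
position: [0.5718, 0.108, 0.2734]
ee_rot: [0.268, -0.574, 0.753, -0.18]
contact_force: [-0.4, 0.5, -0.8]
width: 0.0339
```

Run:
```python
from h import *
p,q,s=pose();print(s["contact_force"],s["width"],pf(p))
im=manip.get_image("scene")
cv2.imwrite("pics/s15.png",cv2.resize(im[215:265,255:315],None,fx=12,fy=12,interpolation=cv2.INTER_CUBIC))
cv2.imwrite("pics/s15b.png",cv2.resize(im[120:320,150:350],None,fx=3,fy=3,interpolation=cv2.INTER_CUBIC))
```

```text
[-0.36399056  0.54586097 -0.83895364] 0.03387962216051219 [-0.05290556  0.02425043  0.21344284]
```

View pics/s15.png

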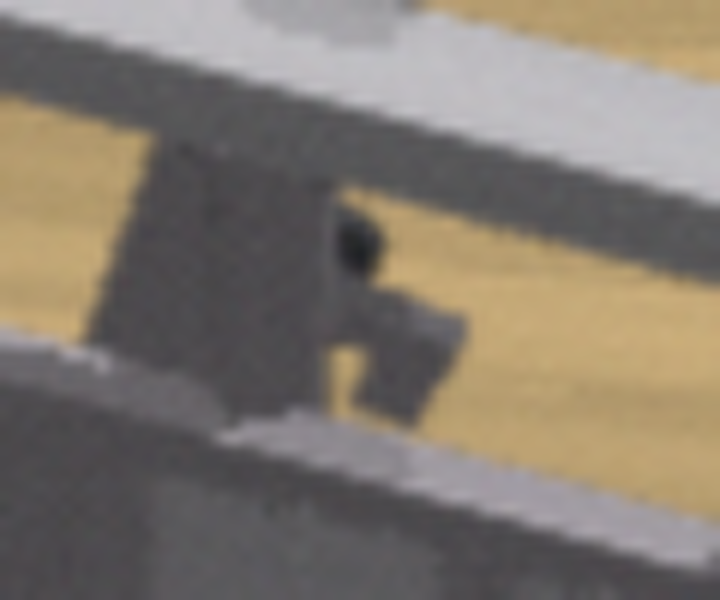

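View pics/s15b.png

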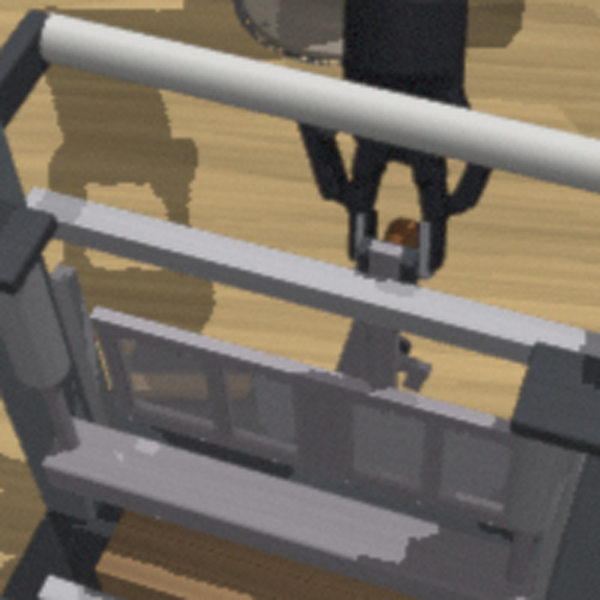

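The fingers are off the grip (34 mm, force about zero) and the hook and guard are where they were. Open wider and back out.

Emit:
send_rows(delta_pos=[[0,0,0],[0,0,0],[0,0,0],[0,0,-0.01],[0,0,-0.02]], angular=[[0,0,0],[0,0,0],[0,0,0],[0,0,0],[0,0,0]], hand=60)

```text
clock: 11.05
position: [0.5633, 0.1078, 0.2813]
ee_rot: [0.266, -0.574, 0.753, -0.179]
contact_force: [0.1, 0.7, -0.9]
width: 0.0603
```

Emit:
send_rows(delta_pos=[[0,0,-0.05],[0,0,-0.06],[0,0,-0.06],[0,0,-0.06],[0,0,-0.04]], angular=[[0,0,0],[0,0,0],[0,0,0],[0,0,0],[0,0,0]])

```text
clock: 11.47
position: [0.497, 0.1039, 0.3708]
ee_rot: [0.268, -0.574, 0.752, -0.18]
contact_force: [0.2, -0.4, 0.8]
width: 0.0598
```

Emit:
send_rows(delta_pos=[[0,0,0],[0,0,0],[0,0,0],[0,0,0],[0,0,0]], angular=[[0,0,0],[0,0,0],[0,0,0],[0,0,0],[0,0,0]])

```text
clock: 11.88
position: [0.498, 0.1038, 0.3661]
ee_rot: [0.266, -0.574, 0.753, -0.179]
contact_force: [-0.1, -0.1, 0.2]
width: 0.06
```

Run:
```python
from h import *
p,q,s=pose();print(s["contact_force"],s["width"],pf(p))
im=manip.get_image("scene")
a=cv2.imread("pics/s15b.png");b=cv2.resize(im[120:320,150:350],None,fx=3,fy=3,interpolation=cv2.INTER_CUBIC)
cv2.imwrite("pics/s16b.png",b)
d=cv2.absdiff(a,b).max(2);print("changed px below rail",(d[340:]>40).sum())
cv2.imwrite("pics/t16.png",manip.get_image("top"))
```

```text
[-0.13509785 -0.07474751  0.23994156] 0.05997334992964534 [-0.12436279  0.00539534  0.30612378]
changed px below rail 11
```

View pics/s16b.png

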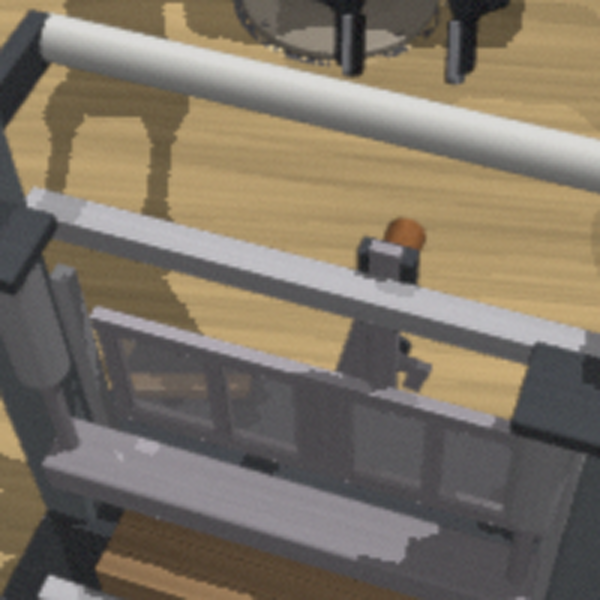

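View pics/t16.png

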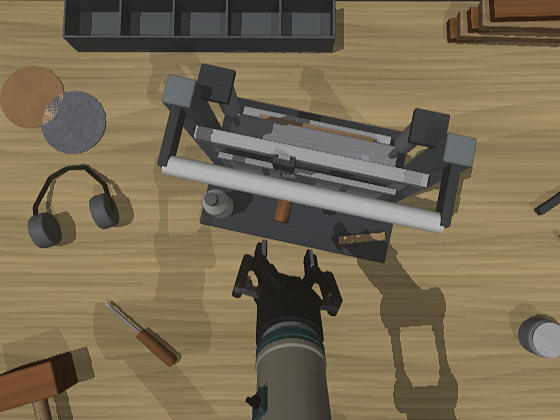

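The guard stays up with the hook on the pin at (410,370) in the zoomed view. The hand is clear and the bottle is upright at (217,203). Handing in.

```bash
python3 -c "
from rig import manip
print(manip.sign_off())"
```

```text
the job is handed in; nothing more can be done
None
```

The guard is up and hanging by the bar's slot on the catch pin, and I handed the job in at about 12 s. I gripped the handle and raised the guard to about 118 mm. I then swung the bar over, lowered it in small steps until the pin took the load (-6 N changed to +14 N), eased the push, opened the fingers and backed out.

**Last checks:**
- **Guard:** it hangs about 80–86 mm up. The scene picture was practically unchanged between loosening the fingers and backing the hand out.
- **Hand:** it touches nothing, with a force of about 0 N.
- **Glue bottle:** upright and where it stood at the start.

**Disagreements:**
- The press frame I took from the lamp was about 4 mm off in y compared with the bar seen in the scene image. I set the slot against the pin using the image instead.
- The arm pose put the pin contact about 5 mm higher than I predicted. In the picture the hook was at least as low as the seated position, so I took it as seated.
- The pin inside the slot is hidden behind its stem, so I could not see it directly. Sign-off gave no verdict.

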